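# Fetch the top weld coupon off its magazine and prepare it on the welding stand

### The arm

A 6-joint arm with a two-finger parallel gripper is mounted at the origin on the work surface. World frame = base frame: x ahead of the robot, y to its left, z up, the work surface at z = 0. Lengths are in m, angles in rad, forces in N, time in s.
With the tool pointing down it reaches from about 0.375 to 0.9 m from the base axis. Payload 3.1 kg.
Tool frame: the origin (TCP) lies on the centre line of the jaws, within the pads' length; the fingertips stand 19 mm ahead of it and the grasp point (between the pads) is the TCP; y points along the fingers, x is the direction in which the jaws open and shut, and the axes are right-handed (so a half turn about y gives the same grasp; the last joint's range is limited). The gripper opens to 85 mm and grips with 20 to 120 N. Pads are 22 mm wide; open, the fingers measure 114 mm over their backs; the gripper's body (76 mm by 85 mm) begins 54 mm behind the grasp point. The pads swing forward as they close: fully open they stand 13 mm farther back than shut.
Start: joints at [-1.524, 0.527, 1.433, -0, 1.181, -0.178], TCP at [0.14, -0.609, 0.25] pointing down, gripper open.
Joint ranges: [-3.08, 3.08], [-0.75, 2.2], [0.22, 2.44], [-1.43, 4.57], [0, 2.65], [-2.85, 2.85]. Speed limits (rad/s): [2.79, 2.79, 3.14, 3.14, 3.14, 3.14].

### API

Orientations are given as a unit quaternion [x, y, z, w].
In Python, from station import * gives the robot as it stands.
- The arm moves only by the tool step_arm, never from a script. Its argument "moves" is a list of rows, each a list of 7 numbers: the turn, a rotation vector about the tool's x, y, z in rad, then the shift along the tool's x, y, z in cm, then the closure, from -1 (fully open) to 1 (shut). A call has 1 to 12 rows; each row is the pose to reach, as a shift and turn from the pose measured when the call began, along the tool's axes at that moment; what a row does not reach only later rows make up. A row lasts 1/8 s, in which the tool goes at most 62.5 mm and 10.7 degrees, less where a joint would pass 70% of its speed; a pose out of reach is approached as far as the arm can. A call with a gripper value outside its range is refused whole. The fingers move at their own pace and stop on an object; "grip_force" is the grip in N (left out, the last holds). Time passes only in rows, so rows that repeat a pose let the fingers close. It gives the time, the measured TCP pose, the force and the opening at its end, in the units of the state.
- sense(): the state, without advancing time (a new reading comes with each control period).
- snapshot(name): name is "scene" or "top" or "wrist"; returns a dict with "frame" (384x512x3 uint8, red, green, blue), "z_map" (384x512 float32, m along the optical axis (not along the pixel's ray), 0 where there is no reading), "vfov" (degrees; the focal length in pixels is half the picture's height over the tangent of half this angle, whatever the lens; pixels are square), "cx", "cy" (the principal point, pixels), "xyz" and "orientation" of the camera in the world. Camera axes: x right, y down, z forward; pixel columns grow to the right and rows downward; lengths in m; the calibration is good to about 2 mm. A picture is of the moment at which its call begins.
- sign_off(): hands the job in, once; it reports no verdict.
The state is a dict: "t": time; "q": joint angles; "qd": joint speeds; "tau": joint torques, N m; "tcp_pos": TCP position; "tool_rot": TCP orientation; "force": force on the tool from outside, world axes, zero at the start; "ft_torque": the same for the moment, N m; "finger_gap": opening from 0.0 (shut) to 1.0 (fully open).
Only numpy, scipy, OpenCV 4.12 (cv2) and the standard library are available. Lean on these libraries where they do the work, as an engineer would, in place of code of your own. Each camera call takes 0.05 s, during which the arm holds its last target.

### The job

Slide the top sheet of the stack forward out of its magazine, without lifting it, until about a third of its length overhangs the magazine's lipped front edge, and leave it lying there for a moment. Then pinch the overhanging end across its width, carry the sheet over and lay it down, without dropping it, flat, centred and square across the two rests of the welding stand, between their upstands, and let go. Only then press the cap of the spray can right down and let it spring back up; leave the other two sheets and the tape measure, steel angle and round tin where they are.

Things in the scene. Friction and masses are not known exactly. Their poses are not given: they have to be found in the camera images.
- coupon_top: The top one of three equal bare aluminium sheets stacked in the magazine: 150 long (x) x 60 wide (y) x 6 thick, about 150 g, lying flat with its length along the magazine's. Its origin is the centre of its underside, x along its length.
- coupon_front (a point): Middle of the lower edge of the top sheet's front end, 75 mm along +x from its centre; this end leaves the magazine first.
- coupon_mid: The second sheet, same size, right under the top one; to stay. Its origin is the centre of its underside, x along its length.
- coupon_low: The bottom sheet, same size, under the second; to stay. Its origin is the centre of its underside, x along its length.
- rack: Fixed grey magazine, left or right on the bench: block 168 long (x) x 90 x 40 high, sheets on top (z 40 to 58 mm). Cheeks along both long sides, tops at z 54.5, 66 mm apart, bar a side grip on the top sheet at home. Open at the back (-x): the top sheet's rear end is free above the second sheet (z 52). Origin: middle of the underside at bench level; x forward, the way the sheet slides, roughly away from the robot.
- rack_edge (a point): Middle of the magazine's front edge, 82.5 mm along +x from its origin, 52 above it (the height of the top sheet's underside); axes as the magazine's. A lip here, 5 thick, up to z 51, holds back the two lower sheets; the top one slides over it, against friction of 1 to 3 N, and tips if its centre passes this edge. Beyond: free space down to the bench.
- stand: Fixed steel welding stand on the bench's other side: base 150 (x) x 110 (y) x 8 mm, two cross rests 12 thick along x, 100 long along y, at x -25 and +25, tops at z 48. At both ends of each rest an upstand rises to z 62; 84 clear between them. Origin: middle of the underside at bench level. The sheet's length goes along the stand's x, either end first.
- stand_rest (a point): Point midway between the tops of the two rests, 48 mm above the stand's origin: where the centre of the sheet's underside belongs. Axes as the stand's.
- can: Fixed white spray can, 54 mm across, in a clamp foot 66 x 66, about 130 mm to the stand's +y side, its nozzle towards the stand; cap top 153 mm above the bench. Origin: centre of the foot's underside.
- cap_top (a point): Centre of the top of the can's grey round cap (32 mm across, 16 high); it goes down with the cap.
- cap (a joint): How far the cap is pressed down, m: 0 up, 0.008 fully down. A spring lifts it; about 1.5 N starts it, 7 N takes it right down.
- tape: Bystander: closed black tape measure, 70 x 40 x 50. Origin: centre of the underside.
- angle: Bystander: offcut of brown, rusty steel angle, 110 long (x), 40 x 40 section. Origin: centre of the underside of its flat leg.
- tin: Bystander: closed round steel tin, 70 mm across, 45 high. Origin: centre of the underside.
Mind the look-alikes: they are no part of the job. Leave any blue or turquoise look-alike of the rack alone. Leave any blue look-alike of the stand alone.

How it is judged:
On the way, in this order (a step that is already met when the one before it is completed fails the run):
1. the top sheet lies flat on the magazine with 38 to 68 mm of its front end beyond the magazine's front edge (x of coupon_front in the frame of rack_edge between 0.038 and 0.068 m and z of coupon_top in the frame of rack between 0.049 and 0.055 m and angle between coupon_top's own z axis and vertical below 0.06 rad and linear speed of coupon_top below 0.03 m/s), for 0.2 s.
2. the sheet is held in the gripper, clear of the magazine (z of coupon_top in the frame of rack above 0.062 m and contact force between the fingers and coupon_top above 1 N), for 0.1 s.
3. the sheet lies flat, centred and square across both rests, released (x of coupon_top in the frame of stand_rest between -0.02 and 0.02 m and y of coupon_top in the frame of stand_rest between -0.014 and 0.014 m and z of coupon_top in the frame of stand_rest between -0.004 and 0.004 m and angle between coupon_top's own z axis and vertical below 0.06 rad and angle between the x axis of coupon_top and the x axis of stand, either way round below 0.17 rad and linear speed of coupon_top below 0.02 m/s and contact force between the fingers and coupon_top below 0.1 N), for 0.2 s.
4. the spray cap is pressed right down (value of joint cap above 0.0055 m and x of coupon_top in the frame of stand_rest between -0.02 and 0.02 m and y of coupon_top in the frame of stand_rest between -0.014 and 0.014 m and z of coupon_top in the frame of stand_rest between -0.004 and 0.004 m and angle between coupon_top's own z axis and vertical below 0.06 rad and angle between the x axis of coupon_top and the x axis of stand, either way round below 0.17 rad and linear speed of coupon_top below 0.02 m/s), for 0.05 s.
At the end, for the whole second after the job is handed in: The top sheet lies at rest, released, on both rests: centre within 20 mm along, 14 mm across and 4 mm in height of the rest point, flat within 0.06 rad, square within 0.17 rad; cap up (under 1.5 mm); other sheets within 20 mm, tape, angle, tin within 30 mm of their starts (all of step 3 and value of joint cap below 0.0015 m and distance of each of coupon_mid, coupon_low from where it was at the start of the episode below 0.02 m and distance of each of tape, angle, tin from where it was at the start of the episode below 0.03 m); the robot touches nothing.
It fails at once if the top sheet is lifted off the magazine before it overhangs (z of coupon_top in the frame of rack between 0.06 and 0.075 m and x of coupon_front in the frame of rack_edge below 0.02 m and horizontal distance between coupon_top and rack below 0.03 m).
It fails at once if the cap is pressed while the sheet is not on the stand (value of joint cap above 0.004 m and distance between coupon_top and stand_rest above 0.035 m).
It fails at once if the top sheet is dropped or flung (over 0.5 m/s, not held) (linear speed of coupon_top above 0.5 m/s and contact force between the fingers and coupon_top below 0.1 N).
It fails at once if another sheet is displaced (over 20 mm) (distance of any of coupon_mid, coupon_low from where it was at the start of the episode above 0.02 m).
It fails at once if tape measure, angle or tin is displaced (over 30 mm) (distance of any of tape, angle, tin from where it was at the start of the episode above 0.03 m).
It also fails if it takes over 58 s, if anything falls off the work surface, if the arm or the gripper's body presses on something with over 40 N, if the wrist force passes 120 N, or if a joint passes its speed limit or range.

## Working session

There is one attempt and no reset: what is moved stays moved. The work goes in short steps, Python scripts to look and compute and a tool call to move; the robot and the scene stay as the last step left them, time stands still between calls to the robot, and variables do not carry over. Pictures are saved under pics/ and viewed, and the job is handed in when it is done.

Besides the shell and the picture viewer there is one more tool, called after "Emit:" as name(argument=value, ...) on one line, values as JSON. step_arm: Moves the arm, as the interface text tells. Its arguments: {"type":"object","properties":{"moves":{"type":"array","items":{"type":"array","items":{"type":"number"}}},"grip_force":{"type":"number"}},"required":["moves"]}

```bash
ls; mkdir -p pics
cat > h.py <<'E'
from station import *
import numpy as np, cv2, json
from scipy.spatial.transform import Rotation as R
def snap(n,fn=None):
    s=snapshot(n)
    if fn: cv2.imwrite('pics/'+fn,s['frame'][:,:,::-1])
    np.savez('pics/last_'+n+'.npz',**{k:np.array(v) for k,v in s.items()})
    return s
def load(n):
    return np.load('pics/last_'+n+'.npz')
def cloud(s):
    f=384/2/np.tan(np.radians(float(s['vfov']))/2)
    z=s['z_map'];v,u=np.mgrid[:384,:512]
    p=np.stack([(u-s['cx'])*z/f,(v-s['cy'])*z/f,z],-1)
    w=p@R.from_quat(s['orientation']).as_matrix().T+s['xyz']
    w[z==0]=np.nan
    return w
E
python3 - <<'E'
from h import *
for n in ['scene','top','wrist']:
    s=snap(n,n+'0.png'); print(n,s['vfov'],s['cx'],s['cy'],s['xyz'],s['orientation'])
print(sense())
E
```

```text
pics
scene 52.416924336530705 255.74682436049068 185.1699648404902 [1.17888234 0.13366609 1.04109693] [ 0.59678281  0.74494418 -0.22984121 -0.18995121]
top 49.112994963669756 254.0657784091788 188.18117633950015 [ 3.82151762e-01 -5.67186888e-04  1.15359095e+00] [-0.69560844  0.714588   -0.05287538  0.05193347]
wrist 68.50018849389733 251.28862380777866 194.55656225599503 [ 0.20628992 -0.5941399   0.37325598] [ 0.77516333 -0.61724731 -0.08452813  0.10479773]
{'t': 0.15, 'q': array([-1.52351579e+00,  5.28269172e-01,  1.43361717e+00, -3.33861710e-06,
        1.18142185e+00, -1.78488277e-01]), 'qd': array([-9.32179987e-05, -3.07041322e-03, -3.51662815e-03,  4.35225677e-04,
        4.69814036e-04,  1.18219188e-03]), 'tau': array([ 8.60922846e-04, -4.42744589e+01, -1.78275687e+01, -1.41338110e-04,
        5.59370761e-03, -4.79153996e-07]), 'tcp_pos': array([ 0.13991951, -0.6085956 ,  0.24954531]), 'tool_rot': array([-0.55268478,  0.44089541, -0.44009407,  0.5535955 ]), 'force': array([-0.02600542, -0.2902608 , -0.76370788]), 'ft_torque': array([-0.03755916, -0.00834148,  0.02130964]), 'finger_gap': 1.0014969957880238}
```

View pics/scene0.png

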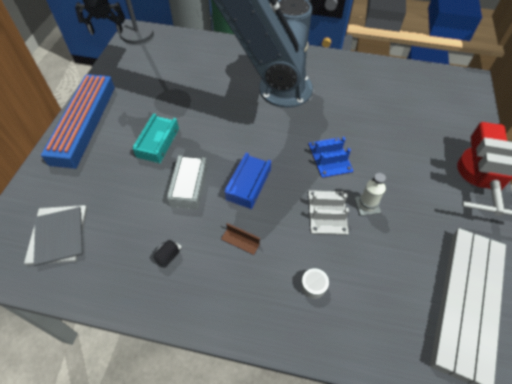

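View pics/top0.png

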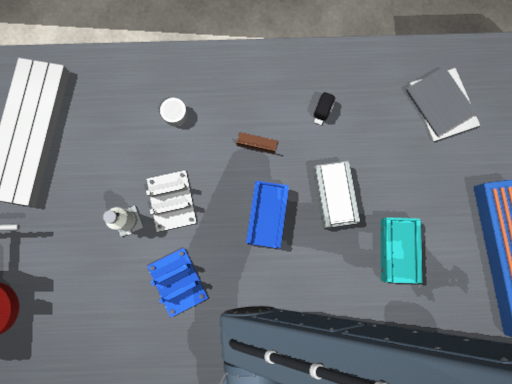

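View pics/wrist0.png

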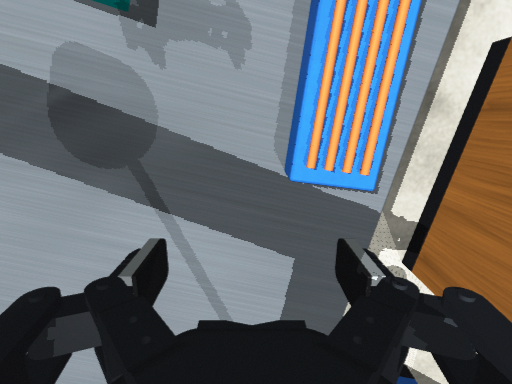

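Run:
```python
from h import *
s=load('top');w=cloud(s)
h=w[...,2]
im=np.clip(np.nan_to_num(h)/0.16,0,1)*255
im=cv2.applyColorMap(im.astype(np.uint8),cv2.COLORMAP_JET)
big=cv2.resize(s['frame'][:,:,::-1],(800,600),interpolation=cv2.INTER_CUBIC)
cv2.imwrite('pics/h0.png',im)
r=R.from_quat(sense()['tool_rot']).as_matrix();print(r)
```

```text
[[ 2.23856896e-01 -8.41668783e-05  9.74622021e-01]
 [-9.74620561e-01  1.71348083e-03  2.23856709e-01]
 [-1.68883747e-03 -9.99998528e-01  3.01543730e-04]]
```

View pics/h0.png

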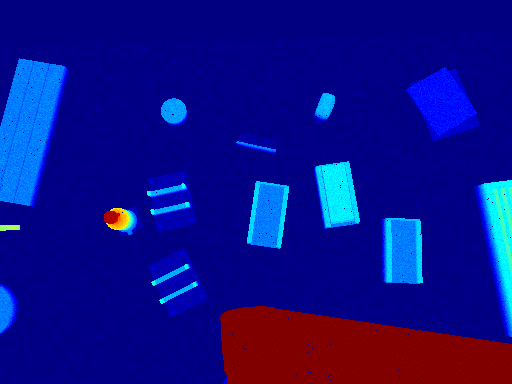

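Run:
```python
from h import *
def rect(p):
    r=cv2.minAreaRect((p[:,:2]*1000).astype(np.float32)); return np.round(r[0],1),np.round(r[1],1),round(r[2],1)
for n in ['top','scene']:
    s=load(n);w=cloud(s)
    X,Y,Z=w[...,0],w[...,1],w[...,2]
    def sel(x0,x1,y0,y1,z0,z1): return w[(X>x0)&(X<x1)&(Y>y0)&(Y<y1)&(Z>z0)&(Z<z1)]
    print(n)
    near=sel(.3,.6,-.33,-.1,.03,.08)
    print('hist',np.histogram(near[:,2],bins=np.arange(.030,.07,.002)))
    p=sel(.25,.65,-.4,0.3,-.01,.15)
    # label connected components of height>0.02
    m=((Z>.012)&(X>.28)).astype(np.uint8)
    k,l,st,c=cv2.connectedComponentsWithStats(m)
    for i in range(1,k):
        if st[i,4]<60: continue
        q=w[l==i]; print(st[i,:5],'c',np.round(np.median(q,0),3),'zmax',round(np.percentile(q[:,2],98),4),rect(q))
```

```text
top
hist (array([  4,  13,  19,  28,  43,  39,  35,  25,  33,  40, 108, 231, 350,
       524, 444, 159,  27,   3,   0,   0]), array([0.03 , 0.032, 0.034, 0.036, 0.038, 0.04 , 0.042, 0.044, 0.046,
       0.048, 0.05 , 0.052, 0.054, 0.056, 0.058, 0.06 , 0.062, 0.064,
       0.066, 0.068, 0.07 ]))
[   0   58   68  149 6788] c [0.737 0.611 0.039] zmax 0.0443 (array([728.2, 622.6]), array([135.9, 401.4]), 78.8)
[ 406   67   74   73 2905] c [ 0.78  -0.54   0.022] zmax 0.0263 (array([ 780.5, -542.9]), array([189.8, 160. ]), 19.8)
[314  93  21  28 396] c [ 0.768 -0.203  0.048] zmax 0.0531 (array([ 773.7, -206.2]), array([41.3, 69.3]), 66.7)
[161  98  27  28 557] c [0.767 0.21  0.045] zmax 0.0494 (array([770.4, 212.1]), array([68.5, 68.6]), 69.4)
[236 141  40  13 168] c [ 0.664 -0.013  0.036] zmax 0.0437 (array([665.1, -12.1]), array([109.4,   6. ]), 75.8)
[ 314  161   46   68 2306] c [ 0.523 -0.22   0.056] zmax 0.0615 (array([ 526.1, -223.3]), array([168.5,  92.2]), 6.8)
[ 247  181   42   68 2180] c [ 0.476 -0.038  0.041] zmax 0.0573 (array([477.5, -38.3]), array([ 90. , 167.8]), 80.1)
[ 475
[... 2164 characters left out ...]
 array([ 45.3, 100.2]), 7.4)
[  31  206   52   60 2365] c [ 0.79  -0.534  0.021] zmax 0.0246 (array([ 780.8, -539.8]), array([186.9, 140.3]), 26.0)
[312 207  37  13 337] c [0.553 0.229 0.04 ] zmax 0.0616 (array([549.6, 229.8]), array([ 16.9, 101.1]), 11.3)
[226 223  34  21 194] c [ 0.667 -0.008  0.031] zmax 0.0414 (array([665.4, -10.7]), array([109.4,   8.4]), 75.8)
[ 431  229   75  155 8260] c [0.76  0.616 0.039] zmax 0.0433 (array([727.2, 624.4]), array([132.8, 402.6]), 78.4)
[153 240  26  28 448] c [ 0.781 -0.2    0.046] zmax 0.0517 (array([ 775.2, -206.2]), array([44.3, 69.8]), 65.5)
[301 269  27  29 600] c [0.777 0.213 0.044] zmax 0.0482 (array([770.6, 212.5]), array([69.4, 66.9]), 6.0)
```

```bash
cat >> h.py <<'E'
def row(pos,yaw):
    """world tcp pos, yaw(deg) of tool z, tool pointing down"""
    s=sense(); r=R.from_quat(s['tool_rot'])
    c,n=np.cos(np.radians(yaw)),np.sin(np.radians(yaw))
    T=R.from_matrix(np.array([[n,0,c],[-c,0,n],[0,-1,0]]))
    rv=(r.inv()*T).as_rotvec(); d=r.inv().apply(np.array(pos)-s['tcp_pos'])*100
    print('t',s['t'],'tcp',np.round(s['tcp_pos'],4),'F',np.round(s['force'],2),'gap',round(float(s['finger_gap']),3),'row',np.round(rv,3),np.round(d,2))
E
python3 -c "
from h import *
row([.44,-.235,.25],6.9)"
```

```text
t 0.15 tcp [ 0.1399 -0.6086  0.2495] F [-0.03 -0.29 -0.76] gap 1.001 row [-0.     0.105 -0.002] [-2.969e+01  2.000e-02  3.761e+01]
```

Emit:
step_arm(moves=[[0, 0.105, 0, -29.8, 0, 37.6, 1], [0, 0.105, 0, -29.8, 0, 37.6, 1], [0, 0.105, 0, -29.8, 0, 37.6, 1], [0, 0.105, 0, -29.8, 0, 37.6, 1], [0, 0.105, 0, -29.8, 0, 37.6, 1], [0, 0.105, 0, -29.8, 0, 37.6, 1], [0, 0.105, 0, -29.8, 0, 37.6, 1], [0, 0.105, 0, -29.8, 0, 37.6, 1], [0, 0.105, 0, -29.8, 0, 37.6, 1], [0, 0.105, 0, -29.8, 0, 37.6, 1], [0, 0.105, 0, -29.8, 0, 37.6, 1], [0, 0.105, 0, -29.8, 0, 37.6, 1]])

```text
t: 1.65
tcp_pos: [0.4391, -0.2351, 0.2501]
tool_rot: [-0.528, 0.47, -0.469, 0.529]
force: [-0.1, -0.6, 0.7]
finger_gap: 0.002
```

Run:
```python
from h import *
row([.44,-.235,.25],6.9)
s=snap('wrist','wrist1.png')
```

```text
t 1.65 tcp [ 0.4391 -0.2351  0.2501] F [-0.1  -0.55  0.67] gap 0.002 row [ 0.    -0.002 -0.002] [0.   0.01 0.09]
```

View pics/wrist1.png

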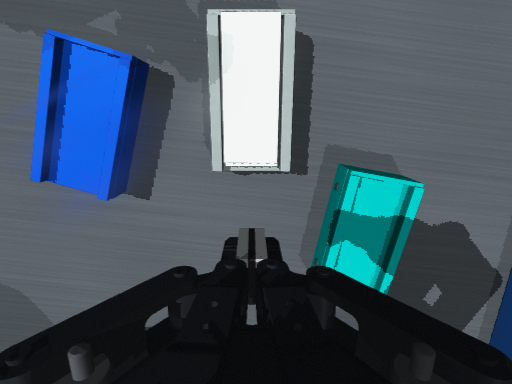

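Run:
```python
from h import *
s=load('wrist');w=cloud(s);f=s['frame'].astype(int)
X,Y,Z=w[...,0],w[...,1],w[...,2]
g=f.min(2)
roi=(X>.42)&(X<.65)&(Y>-.3)&(Y<-.14)
b=((g>215)&roi).astype(np.uint8)
b=cv2.morphologyEx(b,cv2.MORPH_OPEN,np.ones((5,5)))
k,l,st,c=cv2.connectedComponentsWithStats(b); i=1+np.argmax(st[1:,4]); q=w[l==i]
print('sheet med z',np.nanmedian(q[:,2]),st[i])
fo=384/2/np.tan(np.radians(float(s['vfov']))/2); Rm=R.from_quat(s['orientation']).as_matrix()
def proj(mask,z):
    v,u=np.nonzero(mask); d=np.stack([(u-s['cx'])/fo,(v-s['cy'])/fo,np.ones(len(u))],-1)@Rm.T
    t=(z-s['xyz'][2])/d[:,2]; return s['xyz']+d*t[:,None]
for nm,m,z in [('sheet',l==i,.058)]:
    p=proj(m,z); print(nm,cv2.minAreaRect((p[:,:2]*1000).astype(np.float32)))
q=w[roi&(Z>.03)]; print('rack',cv2.minAreaRect((q[:,:2]*1000).astype(np.float32)), np.nanmedian(Z[(l==i)]))
# profile in rack frame along x (y~0)
th=np.radians(6.9);C=np.array([.5268,-.2226]);a=(X-C[0])*np.cos(th)+(Y-C[1])*np.sin(th);bb=-(X-C[0])*np.sin(th)+(Y-C[1])*np.cos(th)
m=abs(bb)<.02
for x in np.arange(-.1,.1,.003):
    mm=m&(a>x)&(a<x+.003)
    if mm.sum(): print(round(x*1000),round(np.nanmedian(Z[mm])*1000,1),int(np.median(g[mm])),end=' | ')
```

```text
sheet med z 0.05815664133844395 [ 221   12   60  154 8414]
sheet ((529.5252685546875, -223.67507934570312), (152.16091918945312, 59.08342361450195), 6.585606098175049)
rack ((519.0595703125, -226.13638305664062), (183.82179260253906, 123.52053833007812), 6.817616939544678) 0.05815664133844395
-100 1.2 89 | -97 276.6 15 | -94 269.2 16 | -91 277.7 13 | -88 278.0 13 | -85 277.4 15 | -82 259.1 13 | -79 310.6 11 | -76 285.6 12 | -73 312.1 13 | -70 328.6 11 | -67 58.1 244 | -64 58.2 244 | -61 58.2 244 | -58 58.2 244 | -55 58.3 244 | -52 58.1 244 | -49 58.3 244 | -46 58.1 244 | -43 58.2 244 | -40 58.1 244 | -37 58.0 244 | -34 58.2 244 | -31 58.1 244 | -28 58.1 244 | -25 58.1 244 | -22 58.1 244 | -19 58.2 244 | -16 58.3 244 | -13 58.1 244 | -10 58.2 244 | -7 58.2 244 | -4 58.1 244 | -1 58.2 244 | 2 58.2 244 | 5 58.2 244 | 8 58.3 243 | 11 58.4 243 | 14 58.2 243 | 17 58.2 243 | 20 58.1 243 | 23 58.2 243 | 26 58.2 244 | 29 58.1 244 | 32 58.0 244 | 35 58.3 244 | 38 57.9 244 | 41 58.1 244 | 44 58.1 244 | 47 58.2 244 | 50 58.0 244 | 53 58.1 244 | 56 58.5 244 | 59 58.2 244 | 62 58.0 244 | 65 58.4 244 | 68 58.2 244 | 71 58.2 244 | 74 58.2 244 | 77 58.3 244 | 80 51.4 149 | 83 51.2 146 | 98 0.2 76 |
```

```bash
python3 -c "
from h import *
row([.4352,-.2348,.0735],6.7)"
```

```text
t 1.7 tcp [ 0.4391 -0.2349  0.2501] F [-0.64 -0.3   0.16] gap 0.001 row [-0.     0.002 -0.002] [-0.03 17.66 -0.39]
```

Emit:
step_arm(moves=[[0, 0, 0, 0, 5, -0.4, 1], [0, 0, 0, 0, 10, -0.4, 1], [0, 0, 0, 0, 14, -0.4, 1], [0, 0, 0, 0, 16.5, -0.4, 1], [0, 0, 0, 0, 17.5, -0.4, 1], [0, 0, 0, 0, 17.65, -0.4, 1], [0, 0, 0, 0, 17.65, -0.4, 1]])

```text
t: 2.58
tcp_pos: [0.4356, -0.2356, 0.0744]
tool_rot: [-0.528, 0.469, -0.47, 0.529]
force: [-0.8, 0.0, -0.2]
finger_gap: -0.0
```

```bash
python3 -c "
from h import *
row([.4352,-.2348,.0735],6.7)
snap('scene','scene2.png');s=snap('wrist','wrist2.png')
a=cv2.imread('pics/scene2.png')[110:270,120:340];cv2.imwrite('pics/s2c.png',cv2.resize(a,None,fx=3,fy=3,interpolation=cv2.INTER_CUBIC))"
```

```text
t 2.575 tcp [ 0.4356 -0.2356  0.0744] F [-0.78  0.04 -0.21] gap -0.0 row [-0.001  0.002 -0.   ] [-0.09  0.09 -0.03]
```

View pics/s2c.png

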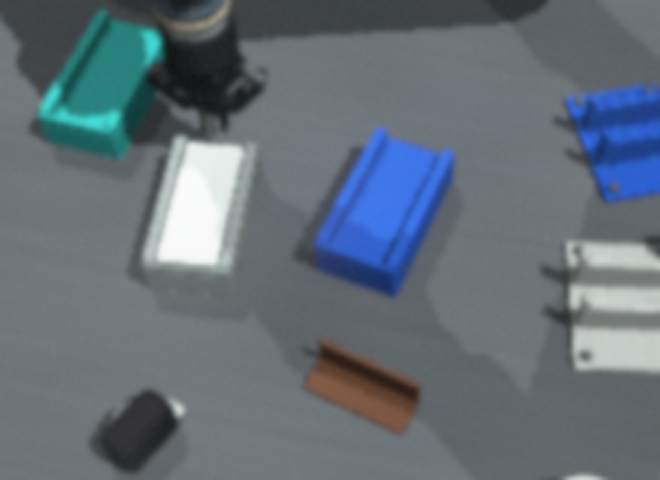

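View pics/wrist2.png

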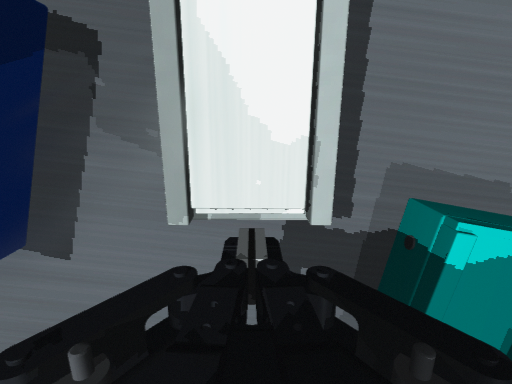

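Emit:
step_arm(moves=[[0, 0, 0, -0.1, 0.12, 0.5, 1], [0, 0, 0, -0.1, 0.12, 1.0, 1], [0, 0, 0, -0.1, 0.12, 1.5, 1], [0, 0, 0, -0.1, 0.12, 2.0, 1], [0, 0, 0, -0.1, 0.12, 2.4, 1], [0, 0, 0, -0.1, 0.12, 2.8, 1], [0, 0, 0, -0.1, 0.12, 3.2, 1], [0, 0, 0, -0.1, 0.12, 3.6, 1], [0, 0, 0, -0.1, 0.12, 3.6, 1]])

```text
t: 3.8
tcp_pos: [0.4721, -0.2305, 0.0735]
tool_rot: [-0.528, 0.469, -0.47, 0.529]
force: [-0.2, -1.1, 0.7]
finger_gap: 0.002
```

```bash
cat >> h.py <<'E'
def sheet(s,z=.058,thr=180,roi=(.40,.75,-.32,-.12),zr=(.054,.064)):
    w=cloud(s);X,Y,Z=w[...,0],w[...,1],w[...,2]
    b=((X>roi[0])&(X<roi[1])&(Y>roi[2])&(Y<roi[3])&(s['frame'].min(2)>thr)&(Z>zr[0])&(Z<zr[1])).astype(np.uint8)
    b=cv2.morphologyEx(b,cv2.MORPH_OPEN,np.ones((5,5)))
    k,l,st,c=cv2.connectedComponentsWithStats(b); i=1+np.argmax(st[1:,4])
    fo=384/2/np.tan(np.radians(float(s['vfov']))/2); Rm=R.from_quat(s['orientation']).as_matrix()
    v,u=np.nonzero(l==i); d=np.stack([(u-s['cx'])/fo,(v-s['cy'])/fo,np.ones(len(u))],-1)@Rm.T
    t=(z-s['xyz'][2])/d[:,2]; p=s['xyz']+d*t[:,None]
    print('sheet',st[i],'medz',np.median(Z[l==i]),cv2.minAreaRect((p[:,:2]*1000).astype(np.float32)))
    return l==i
E
python3 -c "
from h import *
row([.4352,-.2348,.0735],6.7)
s=snap('wrist','wrist3.png'); sheet(s)
s=snap('top','top3.png'); sheet(s); sheet(load('top'))
"
```

```text
t 3.8 tcp [ 0.4721 -0.2305  0.0735] F [-0.17 -1.11  0.73] gap 0.002 row [-0.003  0.002  0.001] [-0.01 -0.01 -3.71]
sheet [  181     0   137   227 28071] medz 0.05818917732395951 ((535.8567504882812, -222.51025390625), (104.28356170654297, 59.291114807128906), 6.825836181640625)
sheet [330 154  14  12 125] medz 0.05784293610980229 ((617.1718139648438, -225.7181854248047), (34.45193862915039, 29.924135208129883), 88.45157623291016)
sheet [330 154  14  12 125] medz 0.05784293610980229 ((617.1718139648438, -225.7181854248047), (34.45193862915039, 29.924135208129883), 88.45157623291016)
```

View pics/wrist3.png

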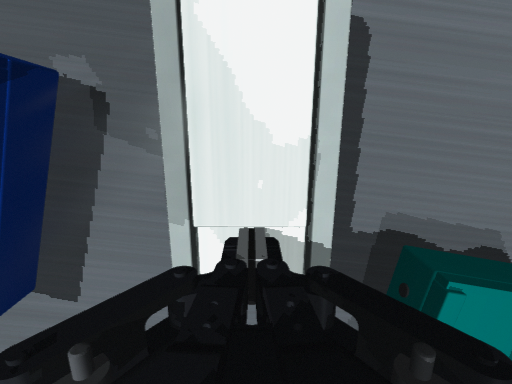

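View pics/top3.png

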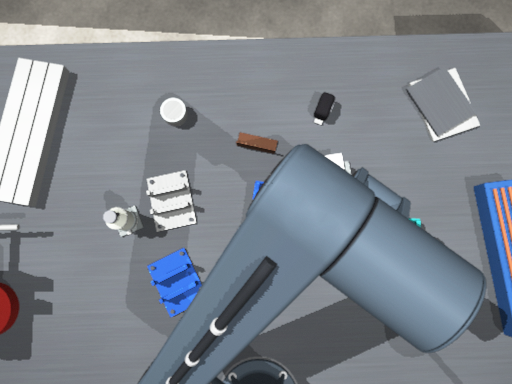

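Emit:
step_arm(moves=[[0, 0, 0, 0, 0.02, 0.4, 1], [0, 0, 0, 0, 0.02, 0.8, 1], [0, 0, 0, 0, 0.02, 1.2, 1], [0, 0, 0, 0, 0.02, 1.6, 1], [0, 0, 0, 0, 0.02, 2.0, 1], [0, 0, 0, 0, 0.02, 2.4, 1], [0, 0, 0, 0, 0.02, 2.7, 1], [0, 0, 0, 0, 0.02, 2.9, 1], [0, 0, 0, 0, 0.02, 2.9, 1], [0, 0, 0, 0, 0.02, 2.9, 1]])

```text
t: 5.15
tcp_pos: [0.5008, -0.2272, 0.0735]
tool_rot: [-0.528, 0.469, -0.47, 0.529]
force: [-0.7, 0.2, 0.5]
finger_gap: -0.002
```

Emit:
step_arm(moves=[[0, 0, 0, 0, -0.5, -1.5, 1], [0, 0, 0, 0, -5, -2, 1], [0, 0, 0, 0, -11, -2, 1], [0, 0, 0, 0, -17, 0, 1], [0, 0, 0, 0, -17.6, 3, -1], [0, 0, 0, 0, -17.6, 6, -1], [0, 0, 0, 0, -17.6, 6, -1], [0, 0, 0, 0, -17.6, 6, -1]])

```text
t: 6.15
tcp_pos: [0.5581, -0.2197, 0.2491]
tool_rot: [-0.528, 0.469, -0.47, 0.529]
force: [0.1, 0.1, -0.8]
finger_gap: 0.846
```

Run:
```python
from h import *
s=snap('wrist','wrist4.png'); sheet(s)
row([.627,-.213,.25],6.7)
w=cloud(s);X,Y,Z=w[...,0],w[...,1],w[...,2];g=s['frame'].min(2)
th=np.radians(6.8);C=np.array([.5268,-.2226]);a=(X-C[0])*np.cos(th)+(Y-C[1])*np.sin(th);bb=-(X-C[0])*np.sin(th)+(Y-C[1])*np.cos(th)
for lo,hi in [(-.02,.02),(.034,.044),(-.044,-.034)]:
  m=(bb>lo)&(bb<hi);print()
  for x in np.arange(.06,.17,.002):
    mm=m&(a>x)&(a<x+.002)
    if mm.sum(): print(round(x*1000),round(np.nanmedian(Z[mm])*1000,1),end=' | ')
s=snap('scene','scene4.png')
a=cv2.imread('pics/scene4.png')[110:270,120:340];cv2.imwrite('pics/s4c.png',cv2.resize(a,None,fx=3,fy=3,interpolation=cv2.INTER_CUBIC))
```

```text
sheet [ 223   82   57  135 7187] medz 0.05820476773251748 ((586.58984375, -216.65745544433594), (148.332275390625, 59.33743667602539), 6.920953750610352)
t 6.2 tcp [ 0.5581 -0.2198  0.2491] F [0.23 0.51 0.22] gap 0.928 row [-0.001  0.001 -0.   ] [ 0.14 -0.09  6.92]

60 58.1 | 62 58.2 | 64 58.3 | 66 57.8 | 68 58.3 | 70 58.2 | 72 58.3 | 74 58.2 | 76 58.2 | 78 57.7 | 80 58.7 | 82 58.2 | 84 58.2 | 86 58.2 | 88 58.3 | 90 58.0 | 92 58.3 | 94 58.3 | 96 58.0 | 98 58.3 | 100 58.4 | 102 58.3 | 104 58.4 | 106 58.2 | 108 58.2 | 110 58.2 | 112 58.1 | 114 58.2 | 116 58.0 | 118 58.2 | 120 58.1 | 122 58.2 | 124 58.1 | 126 58.3 | 128 58.2 | 130 58.3 | 132 58.3 | 134 57.7 | 140 0.0 | 142 0.2 | 144 0.0 | 146 0.1 | 148 0.2 | 150 0.3 | 152 -0.2 | 154 0.3 | 156 0.1 | 158 0.1 | 160 -0.2 | 162 -0.1 | 164 0.2 | 166 0.3 | 168 0.2 | 170 0.5 | 
60 54.4 | 62 54.7 | 64 54.5 | 66 54.8 | 68 54.3 | 70 55.1 | 72 54.7 | 74 54.6 | 76 54.5 | 78 52.5 | 80 51.1 | 82 43.7 | 84 0.3 | 86 0.5 | 88 0.4 | 90 -0.2 | 92 -0.3 | 94 0.5 | 96 0.8 | 98 0.4 | 100 0.4 | 102 0.4 | 104 -0.1 | 106 0.1 | 108 -0.1 | 110 -0.3 | 112 -0.1 | 114
[... 161 characters left out ...]
| 146 0.2 | 148 0.5 | 150 0.3 | 152 0.4 | 154 -0.1 | 156 -0.3 | 158 0.4 | 160 0.2 | 162 0.1 | 164 0.4 | 166 0.4 | 168 0.2 | 170 0.6 | 
60 54.6 | 62 54.6 | 64 54.5 | 66 54.6 | 68 54.1 | 70 54.8 | 72 54.1 | 74 54.4 | 76 54.1 | 78 51.4 | 80 51.2 | 82 43.3 | 84 -0.1 | 86 0.2 | 88 0.2 | 90 -0.2 | 92 0.5 | 94 0.3 | 96 0.4 | 98 -0.0 | 100 0.1 | 102 0.9 | 104 0.6 | 106 0.7 | 108 0.2 | 110 0.1 | 112 -0.3 | 114 0.6 | 116 -0.1 | 118 -0.0 | 120 -0.1 | 122 -0.4 | 124 -0.1 | 126 0.3 | 128 0.7 | 130 0.3 | 132 0.2 | 134 -0.2 | 136 0.3 | 138 0.3 | 140 0.5 | 142 0.9 | 144 0.4 | 146 0.1 | 148 0.4 | 150 0.3 | 152 -0.2 | 154 0.3 | 156 -0.3 | 158 0.6 | 160 0.8 | 162 0.2 | 164 -0.0 | 166 -0.3 | 168 0.4 | 170 0.4 |
```

View pics/wrist4.png

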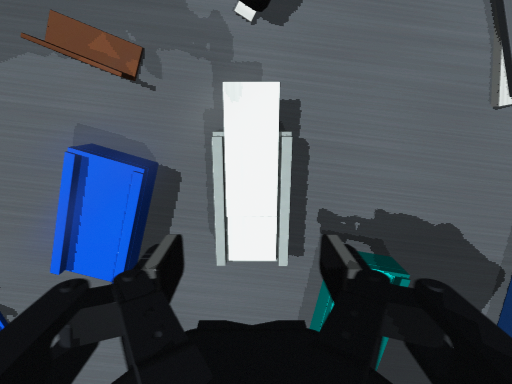

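View pics/s4c.png

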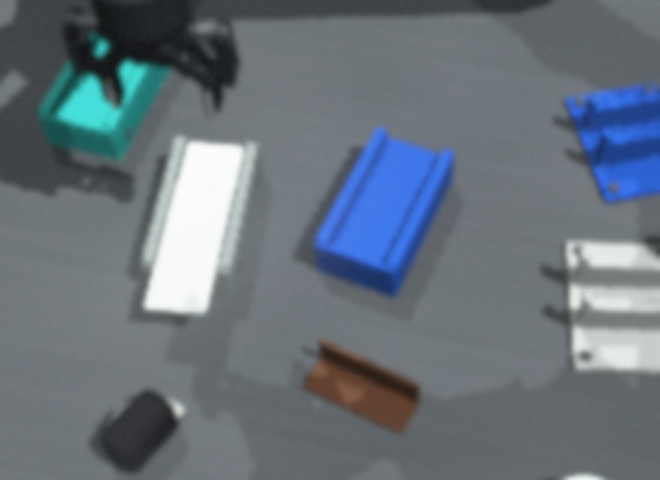

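```bash
python3 -c "
from h import *
row([.6362,-.2107,.05],6.9)"
```

```text
t 6.25 tcp [ 0.5583 -0.2199  0.2492] F [0.23 1.14 0.48] gap 0.994 row [-0.001 -0.002 -0.   ] [1.000e-02 1.992e+01 7.830e+00]
```

Emit:
step_arm(moves=[[0, 0, 0, 0, 0, 4, -1], [0, 0, 0, 0, 2, 7.83, -1], [0, 0, 0, 0, 7, 7.83, -1], [0, 0, 0, 0, 12, 7.83, -1], [0, 0, 0, 0, 16, 7.83, -1], [0, 0, 0, 0, 18.5, 7.83, -1], [0, 0, 0, 0, 19.9, 7.83, -1], [0, 0, 0, 0, 19.9, 7.83, -1]])

```text
t: 7.25
tcp_pos: [0.6353, -0.2106, 0.0495]
tool_rot: [-0.528, 0.47, -0.469, 0.529]
force: [-0.5, -0.1, 0.2]
finger_gap: 1.001
```

```bash
python3 -c "
from h import *
row([.6362,-.2107,.05],6.9)
snap('wrist','wrist5.png');snap('scene','scene5.png')
a=cv2.imread('pics/scene5.png')[110:270,120:340];cv2.imwrite('pics/s5c.png',cv2.resize(a,None,fx=3,fy=3,interpolation=cv2.INTER_CUBIC))"
```

```text
t 7.25 tcp [ 0.6353 -0.2106  0.0495] F [-0.5  -0.14  0.15] gap 1.001 row [ 0.001 -0.003 -0.001] [ 0.02 -0.05  0.09]
```

View pics/wrist5.png

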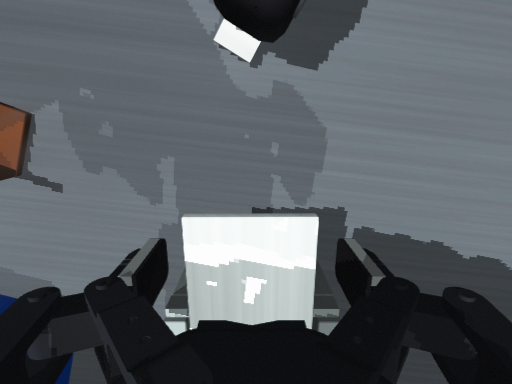

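View pics/s5c.png

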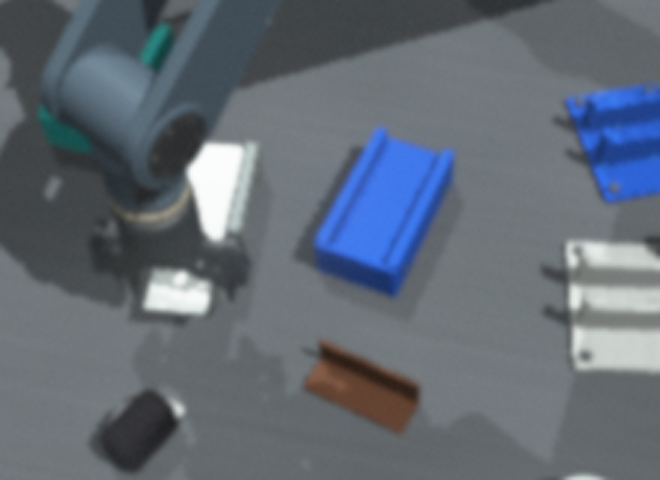

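Emit:
step_arm(moves=[[0, 0, 0, 0, 0, 0, 0], [0, 0, 0, 0, 0, 0, 1], [0, 0, 0, 0, 0, 0, 1], [0, 0, 0, 0, 0, 0, 1], [0, 0, 0, 0, 0, 0, 1], [0, 0, 0, 0, 0, 0, 1]], grip_force=80)

```text
t: 8.1
tcp_pos: [0.6377, -0.2115, 0.0527]
tool_rot: [-0.528, 0.468, -0.471, 0.529]
force: [0.1, 0.8, 5.2]
finger_gap: 0.677
```

Emit:
step_arm(moves=[[0, 0, 0, 0, -0.5, 0, 1], [0, 0, 0, 0, -1.5, 0, 1], [0, 0, 0, 0, -3, 0, 1], [0, 0, 0, 0, -5, 0, 1], [0, 0, 0, 0, -8, 0, 1], [0, 0, 0, 0, -10, 0, 1], [0, 0, 0, 0, -10, 0, 1]])

```text
t: 8.98
tcp_pos: [0.6385, -0.212, 0.1556]
tool_rot: [-0.527, 0.466, -0.473, 0.53]
force: [0.9, 0.3, -2.5]
finger_gap: 0.675
```

Run:
```python
from h import *
row([.576,.234,.15],10.5)
snap('wrist','wrist6.png');snap('scene','scene6.png')
a=cv2.imread('pics/scene6.png')[110:270,120:340];cv2.imwrite('pics/s6c.png',cv2.resize(a,None,fx=3,fy=3,interpolation=cv2.INTER_CUBIC))
for n in ['wrist','scene']:
    w=cloud(load(n));X,Y,Z=w[...,0],w[...,1],w[...,2];g=load(n)['frame'].min(2)
    m=(g>200)&(Z>.12)&(Z<.19)&(X>.45)&(X<.75)&(Y>-.3)&(Y<-.15);q=w[m]
    if len(q)>30:
        A=np.c_[q[:,:2]-[.58,-.217],np.ones(len(q))];print(n,len(q),np.linalg.lstsq(A,q[:,2],rcond=None)[0],q.min(0),q.max(0))
```

```text
t 8.975 tcp [ 0.6385 -0.212   0.1556] F [ 0.91  0.26 -2.47] gap 0.675 row [-0.009 -0.065  0.006] [-45.02   0.31  -0.96]
wrist 8037 [ 0.01777131 -0.01500787  0.15888496] [ 0.6001377  -0.24480177  0.15783536] [ 0.66486637 -0.18079182  0.17981485]
scene 324 [ 0.00749601 -0.01539344  0.15675409] [ 0.50731487 -0.23660882  0.13986642] [ 0.66049333 -0.17463958  0.1622725 ]
```

View pics/s6c.png

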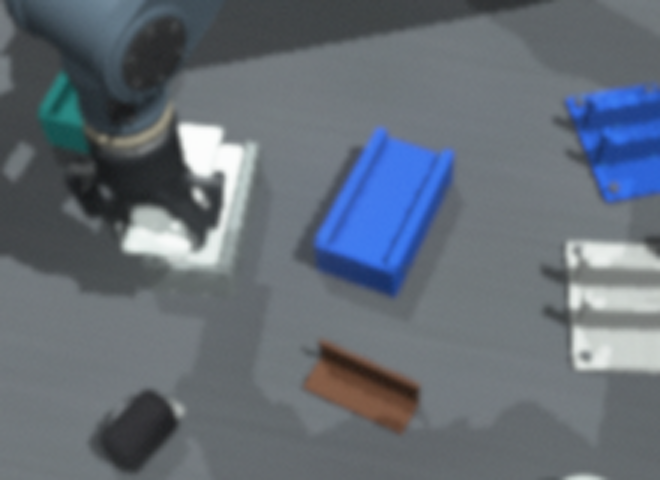

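View pics/wrist6.png

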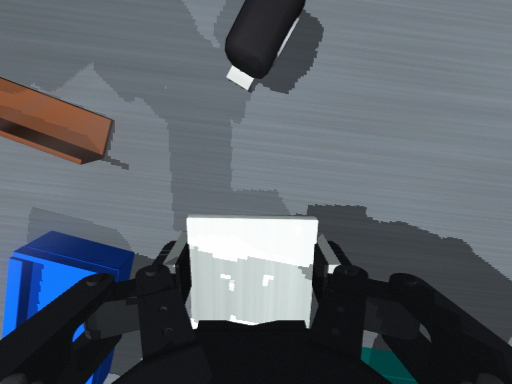

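```bash
python3 - <<'E'
from h import *
for n in ['top','scene']:
    s=snap(n); w=cloud(s);X,Y,Z=w[...,0],w[...,1],w[...,2]
    roi=(X>.42)&(X<.64)&(Y>.13)&(Y<.30)
    b=roi&(Z>.004)&(Z<.07)
    b=cv2.morphologyEx(b.astype(np.uint8),cv2.MORPH_OPEN,np.ones((3,3)))>0
    k,l,st,c=cv2.connectedComponentsWithStats(b.astype(np.uint8)); i=1+np.argmax(st[1:,4]); q=w[(l==i)]
    qb=q[q[:,2]<.012]
    print(n,'all',cv2.minAreaRect((q[:,:2]*1000).astype(np.float32)),'base',cv2.minAreaRect((qb[:,:2]*1000).astype(np.float32)),len(qb))
    qr=w[roi&(Z>.044)&(Z<.053)]
    th=np.radians(10.5);C=np.array([.527,.2247]);
    a=lambda q:(q[:,0]-C[0])*np.cos(th)+(q[:,1]-C[1])*np.sin(th)
    b_=lambda q:-(q[:,0]-C[0])*np.sin(th)+(q[:,1]-C[1])*np.cos(th)
    for sg in (1,-1):
        r=qr[a(qr)*sg>0.012]; r=r[abs(a(r))<.04]
        p=np.polyfit(b_(r),a(r),1); print(' rest',sg,len(r),'a',np.round(np.percentile(a(r),[5,50,95])*1000,1),'b range',np.round(np.percentile(b_(r),[2,50,98])*1000,1),'skew deg',np.degrees(p[0]))
    u=w[roi&(Z>.056)&(Z<.068)]
    print(' upst b neg/pos',[np.round(np.percentile(b_(u)[b_(u)*g>0],[10,50,90])*1000,1) for g in (1,-1)],' a',[ (len(v),np.round(np.median(a(v))*1000,1),np.round(np.median(b_(v))*1000,1)) for v in [u[(a(u)*i>0)&(b_(u)*j>0)] for i in(1,-1) for j in (1,-1)] if len(v)])
    cz=w[(X>.4)&(X<.55)&(Y>.28)&(Y<.4)&(Z>.147)&(Z<.16)]; print(' cap',len(cz),cv2.minAreaRect((cz[:,:2]*1000).astype(np.float32)),np.median(cz,0))
E
python3 -c "
import cv2
a=cv2.imread('pics/top3.png')[150:320,80:260];cv2.imwrite('pics/st.png',cv2.resize(a,None,fx=3.3,fy=3.3,interpolation=cv2.INTER_CUBIC))"
```

```text
top all ((524.9885864257812, 229.17295837402344), (156.17347717285156, 107.81767272949219), 5.841681480407715) base ((524.9885864257812, 229.17295837402344), (156.17347717285156, 107.81767272949219), 5.841681480407715) 1033
 rest 1 139 a [17.2 22.7 28.6] b range [-38.1   0.4  41.5] skew deg -0.6979853413942265
 rest -1 101 a [-32.6 -27.2 -21.8] b range [-14.7  13.3  44.3] skew deg -1.4027933607597538
 upst b neg/pos [array([41.5, 44.8, 48. ]), array([-48. , -45.6, -44. ])]  a [(19, np.float64(21.9), np.float64(45.4)), (8, np.float64(26.1), np.float64(-45.6)), (16, np.float64(-26.5), np.float64(44.5))]
 cap 146 ((472.43341064453125, 342.32049560546875), (30.744918823242188, 30.60963249206543), 66.11253356933594) [0.47189589 0.34146555 0.15246758]
scene all ((525.35791015625, 224.83074951171875), (152.8820343017578, 110.05652618408203), 10.79572868347168) base ((525.35791015625, 224.83074951171875), (152.8820343017578, 110.05652618408203), 10.79572868347168) 774
 rest 1 111 a [17.8 24.4 30. ] b range [-44.2   3.9  47.3] skew deg -0.16810732842478238
 rest -1 113 a [-32.5 -25.1 -20.4] b range [-45.2   3.6  47.4] skew deg -0.16154224865958877
 upst b neg/pos [array([42.8, 46.1, 49.7]), array([-49.5, -46.3, -43.5])]  a [(14, np.float64(24.8), np.float64(46.0)), (13, np.float64(24.8), np.float64(-46.3)), (13, np.float64(-27.4), np.float64(46.1)), (14, np.float64(-25.0), np.float64(-46.3))]
 cap 87 ((473.31390380859375, 342.59326171875), (30.404443740844727, 29.60558319091797), 51.64373779296875) [0.47441514 0.342569   0.15231917]
```

View pics/st.png

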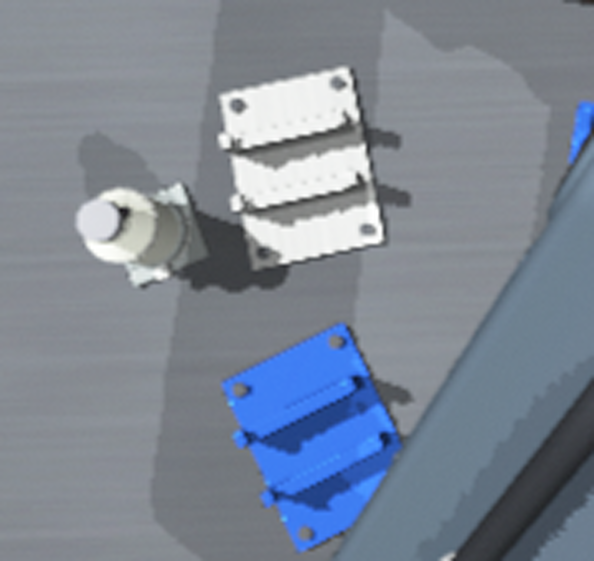

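Emit:
step_arm(moves=[[0, 0, 0, 0, -3, 0, 1], [0, 0, 0, -3, -4, 0, 1], [0, -0.01, 0, -7, -4, 0, 1], [0, -0.02, 0, -11, -4, 0, 1], [0, -0.03, 0, -15.5, -4, 0, 1], [0, -0.03, 0, -20, -4, 0, 1], [0, -0.04, 0, -25, -4, 0, 1], [0, -0.05, 0, -30, -4, 0, 1], [0, -0.06, 0, -35, -4, 0, 1], [0, -0.06, 0, -40, -4, -0.5, 1], [0, -0.065, 0, -43.5, -4, -0.9, 1], [0, -0.065, 0, -45, -4, -0.9, 1]])

```text
t: 10.68
tcp_pos: [0.5729, 0.2367, 0.1898]
tool_rot: [0.544, -0.451, 0.452, -0.544]
force: [0.8, 0.0, -2.0]
finger_gap: 0.678
```

Run:
```python
from h import *
row([.5764,.2338,.095],10.4)
for n in ['top','scene','wrist']:
    s=snap(n,n+'7.png')
    w=cloud(s);X,Y,Z=w[...,0],w[...,1],w[...,2];g=s['frame'].min(2)
    q=w[(g>190)&(Z>.17)&(Z<.22)&(X>.4)&(X<.68)&(Y>.15)&(Y<.29)]
    if len(q)>30:
        A=np.c_[q[:,:2]-[.5257,.2245],np.ones(len(q))];print(n,len(q),np.linalg.lstsq(A,q[:,2],rcond=None)[0],q.min(0),q.max(0),cv2.minAreaRect((q[:,:2]*1000).astype(np.float32)))
a=cv2.imread('pics/scene7.png')[110:270,250:470];cv2.imwrite('pics/s7c.png',cv2.resize(a,None,fx=3,fy=3,interpolation=cv2.INTER_CUBIC))
```

```text
t 10.675 tcp [0.5729 0.2367 0.1898] F [ 0.79  0.04 -1.97] gap 0.678 row [0.    0.004 0.001] [0.34 9.48 0.29]
top 775 [0.00038294 0.00210472 0.19372532] [0.44470984 0.18634287 0.18741609] [0.56810664 0.2472765  0.19991122] ((507.53125, 223.946044921875), (121.8177719116211, 59.88478088378906), 8.081789016723633)
scene 280 [ 0.00400229 -0.0034916   0.19372349] [0.44969126 0.19172035 0.18876197] [0.59762651 0.26921393 0.19829544] ((522.0634765625, 229.31236267089844), (149.25926208496094, 57.465057373046875), 9.973969459533691)
wrist 6837 [ 0.00938256 -0.01146683  0.19426069] [0.53407197 0.20401681 0.1819931 ] [0.60196144 0.26931187 0.21508905] ((570.4256591796875, 233.1327362060547), (58.974403381347656, 66.18429565429688), 13.741533279418945)
```

View pics/s7c.png

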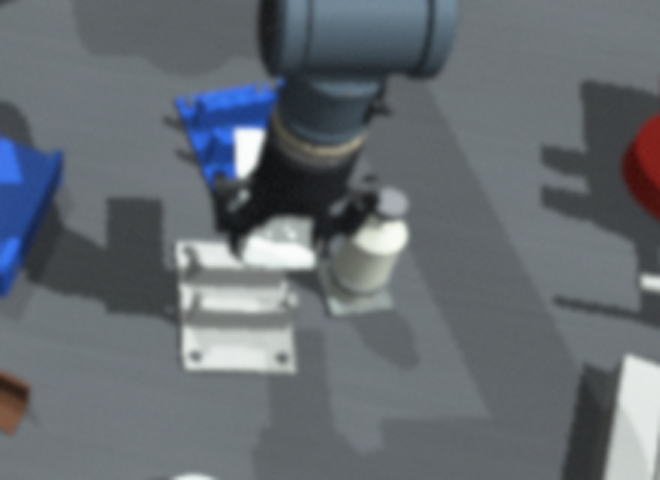

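View pics/wrist7.png

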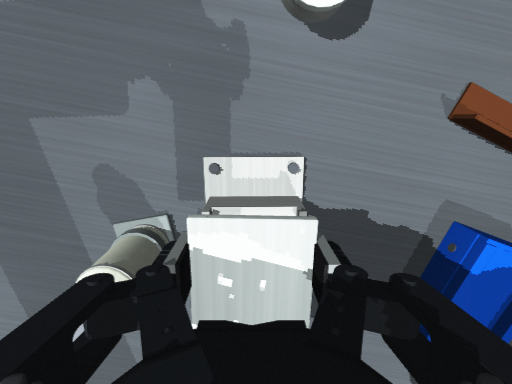

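Emit:
step_arm(moves=[[0, 0.004, 0, 0.34, 0, 0.3, 1], [0, 0.004, 0, 0.34, 4, 0.3, 1], [0, 0.004, 0, 0.34, 8, 0.3, 1], [0, 0.004, 0, 0.34, 10.5, 0.3, 1], [0, 0.004, 0, 0.34, 12, 0.3, 1], [0, 0.004, 0, 0.34, 12, 0.3, 1]])

```text
t: 11.58
tcp_pos: [0.5781, 0.2306, 0.0695]
tool_rot: [0.543, -0.453, 0.454, -0.542]
force: [0.1, 0.4, -2.3]
finger_gap: 0.677
```

Run:
```python
from h import *
row([.5764,.2338,.050],10.4)
for n in ['top','scene','wrist']:
    s=snap(n,n+'8.png')
    w=cloud(s);X,Y,Z=w[...,0],w[...,1],w[...,2];g=s['frame'].min(2)
    q=w[(g>190)&(Z>.068)&(Z<.085)&(X>.4)&(X<.68)&(Y>.15)&(Y<.29)]
    if len(q)>30:
        A=np.c_[q[:,:2]-[.5257,.2245],np.ones(len(q))];print(n,len(q),np.linalg.lstsq(A,q[:,2],rcond=None)[0],cv2.minAreaRect((q[:,:2]*1000).astype(np.float32)))
a=cv2.imread('pics/scene8.png')[110:270,250:470];cv2.imwrite('pics/s8c.png',cv2.resize(a,None,fx=3,fy=3,interpolation=cv2.INTER_CUBIC))
```

```text
t 11.575 tcp [0.5781 0.2306 0.0695] F [ 0.14  0.41 -2.26] gap 0.677 row [ 0.    -0.003  0.002] [-0.35  1.95 -0.11]
top 703 [0.003166   0.0026734  0.07356873] ((511.4173278808594, 219.1536865234375), (120.22406005859375, 59.33979415893555), 8.306035041809082)
scene 269 [-0.00046001 -0.00440587  0.07387087] ((526.9452514648438, 223.11282348632812), (152.36634826660156, 57.536827087402344), 10.626250267028809)
wrist 7076 [0.00327592 0.00100458 0.07540978] ((573.7280883789062, 229.65370178222656), (59.53974533081055, 59.85958480834961), 10.077323913574219)
```

View pics/s8c.png

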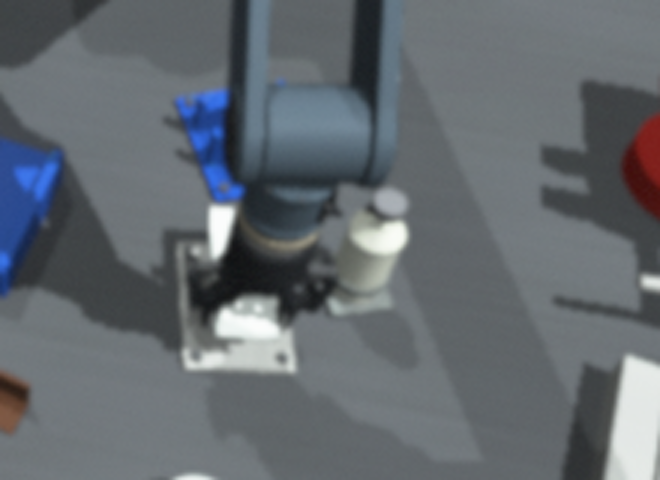

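View pics/wrist8.png

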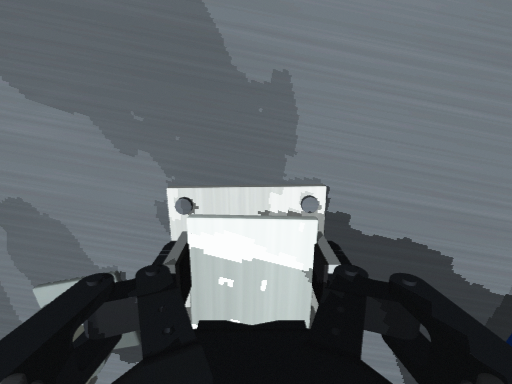

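Emit:
step_arm(moves=[[0, -0.003, 0, -0.35, 0, -0.1, 1], [0, -0.003, 0, -0.35, 0.4, -0.1, 1], [0, -0.003, 0, -0.35, 0.8, -0.1, 1], [0, -0.003, 0, -0.35, 1.2, -0.1, 1], [0, -0.003, 0, -0.35, 1.5, -0.1, 1], [0, -0.003, 0, -0.35, 1.7, -0.1, 1], [0, -0.003, 0, -0.35, 1.85, -0.1, 1], [0, -0.003, 0, -0.35, 1.85, -0.1, 1], [0, -0.003, 0, -0.35, 1.85, -0.1, 1]])

```text
t: 12.85
tcp_pos: [0.5778, 0.2349, 0.0532]
tool_rot: [-0.543, 0.451, -0.454, 0.544]
force: [-0.0, 0.2, -2.2]
finger_gap: 0.681
```

Run:
```python
from h import *
row([.5764,.2338,.050],10.4)
for n in ['top','scene','wrist']:
    s=snap(n,n+'9.png')
    w=cloud(s);X,Y,Z=w[...,0],w[...,1],w[...,2];g=s['frame'].min(2)
    q=w[(g>190)&(Z>.05)&(Z<.06)&(X>.4)&(X<.68)&(Y>.15)&(Y<.29)]
    if len(q)>30:
        A=np.c_[q[:,:2]-[.5257,.2245],np.ones(len(q))];print(n,len(q),np.linalg.lstsq(A,q[:,2],rcond=None)[0],cv2.minAreaRect((q[:,:2]*1000).astype(np.float32)))
```

```text
t 12.85 tcp [0.5778 0.2349 0.0532] F [-0.02  0.16 -2.21] gap 0.681 row [-0.004  0.001  0.002] [ 0.08  0.32 -0.16]
top 656 [ 0.00396569 -0.00206241  0.05670113] ((506.0126953125, 208.85617065429688), (69.0148696899414, 125.40109252929688), 74.53663635253906)
scene 249 [ 0.01220334 -0.02019104  0.05605096] ((531.6375122070312, 213.71356201171875), (155.7032928466797, 61.520713806152344), 23.740306854248047)
wrist 7308 [0.00449022 0.00116058 0.0573498 ] ((571.7918701171875, 233.34140014648438), (60.19163513183594, 59.643489837646484), 9.383506774902344)
```

View pics/wrist9.png

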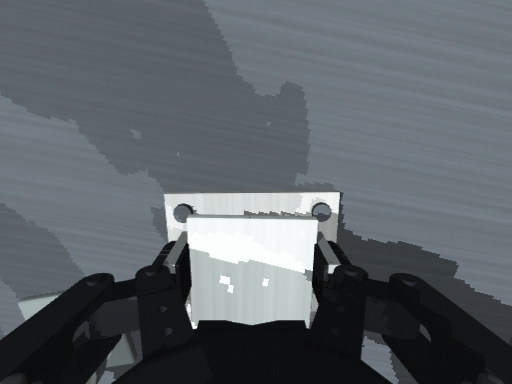

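Emit:
step_arm(moves=[[0, 0, 0, 0, 0.15, -0.15, 1], [0, 0, 0, 0, 0.22, -0.15, 1], [0, 0, 0, 0, 0.28, -0.15, 1], [0, 0, 0, 0, 0.28, -0.15, 1]])

```text
t: 13.5
tcp_pos: [0.5763, 0.2346, 0.0504]
tool_rot: [-0.543, 0.451, -0.454, 0.544]
force: [-0.3, -0.0, -1.8]
finger_gap: 0.678
```

Run:
```python
from h import *
row([.5764,.2338,.050],10.4)
```

```text
t 13.5 tcp [0.5763 0.2346 0.0504] F [-0.33 -0.02 -1.79] gap 0.678 row [-0.004  0.001  0.002] [ 0.08  0.04 -0.01]
```

Emit:
step_arm(moves=[[0, 0, 0, 0, 0.06, 0, 1], [0, 0, 0, 0, 0.12, 0, 1], [0, 0, 0, 0, 0.12, 0, 1]])

```text
t: 13.88
tcp_pos: [0.5765, 0.2346, 0.0497]
tool_rot: [-0.543, 0.451, -0.454, 0.544]
force: [-1.3, 0.0, 3.2]
finger_gap: 0.678
```

Run:
```python
from h import *
row([.5764,.2338,.050],10.4)
```

```text
t 13.875 tcp [0.5765 0.2346 0.0497] F [-1.28  0.04  3.17] gap 0.678 row [-0.005  0.001  0.002] [ 0.08 -0.03 -0.02]
```

Emit:
step_arm(moves=[[0, 0, 0, 0, 0, 0, 0], [0, 0, 0, 0, 0, 0, -1], [0, 0, 0, 0, 0, 0, -1], [0, 0, 0, 0, 0, 0, -1], [0, 0, 0, 0, 0, 0, -1]])

```text
t: 14.5
tcp_pos: [0.5765, 0.2347, 0.0496]
tool_rot: [-0.543, 0.451, -0.454, 0.544]
force: [-0.6, 0.8, 0.1]
finger_gap: 1.001
```

Run:
```python
from h import *
row([.5764,.2338,.050],10.4)
s=snap('wrist','wrist10.png')
```

```text
t 14.5 tcp [0.5765 0.2347 0.0496] F [-0.62  0.84  0.08] gap 1.001 row [-0.005  0.001  0.002] [ 0.08 -0.04 -0.02]
```

View pics/wrist10.png

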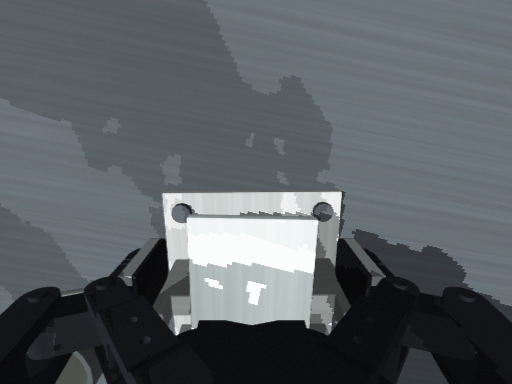

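Emit:
step_arm(moves=[[0, 0, 0, 0, -2, 0, -1], [0, 0, 0, 0, -6, 0, -1], [0, 0, 0, 0, -12, 0, -1], [0, 0, 0, 0, -18, 0, -1], [0, 0, 0, 0, -20, -6, -1], [0, 0, 0, 0, -20, -12, 0], [0, 0, 0, 0, -20, -15, 1], [0, 0, 0, 0, -20, -15, 1], [0, 0, 0, 0, -20, -15, 1], [0, 0, 0, 0, -20, -15, 1]])

```text
t: 15.8
tcp_pos: [0.4298, 0.2078, 0.2494]
tool_rot: [-0.542, 0.451, -0.454, 0.545]
force: [-0.4, 0.1, -0.9]
finger_gap: 0.002
```

Run:
```python
from h import *
row([.4728,.3425,.18],10.4)
for n in ['scene','wrist']:
    s=snap(n,n+'11.png')
    w=cloud(s);X,Y,Z=w[...,0],w[...,1],w[...,2];g=s['frame'].min(2)
    b=((g>190)&(Z>.0505)&(Z<.0585)&(X>.4)&(X<.68)&(Y>.15)&(Y<.29)).astype(np.uint8)
    b=cv2.morphologyEx(b,cv2.MORPH_OPEN,np.ones((3,3)))
    k,l,st,c=cv2.connectedComponentsWithStats(b); i=1+np.argmax(st[1:,4]); q=w[l==i]
    A=np.c_[q[:,:2]-[.5257,.2245],np.ones(len(q))];print(n,len(q),np.linalg.lstsq(A,q[:,2],rcond=None)[0],cv2.minAreaRect((q[:,:2]*1000).astype(np.float32)))
    qb=w[(X>.42)&(X<.64)&(Y>.13)&(Y<.31)&(Z>.004)&(Z<.012)]; print('base',cv2.minAreaRect((qb[:,:2]*1000).astype(np.float32)))
    cz=w[(X>.4)&(X<.55)&(Y>.28)&(Y<.4)&(Z>.147)&(Z<.16)]; 
    if len(cz)>20: print(' cap',len(cz),cv2.minAreaRect((cz[:,:2]*1000).astype(np.float32)),np.median(cz,0))
```

```text
t 15.8 tcp [0.4298 0.2078 0.2494] F [-0.36  0.08 -0.87] gap 0.002 row [-0.007  0.001  0.002] [-12.47   6.96   6.63]
scene 711 [-0.00038887 -0.00398619  0.05361695] ((523.3184814453125, 226.37220764160156), (150.5816192626953, 59.84975814819336), 10.066889762878418)
base ((532.3544311523438, 223.08316040039062), (200.56361389160156, 180.8700714111328), 4.199672222137451)
 cap 91 ((473.4422302246094, 343.6266784667969), (29.296283721923828, 32.7684326171875), 61.38016128540039) [0.47442843 0.34214665 0.15233585]
wrist 8370 [-8.04752540e-04 -6.47159214e-05  5.41876306e-02] ((526.0574951171875, 225.7117462158203), (149.7465057373047, 60.1800537109375), 9.054113388061523)
base ((522.713134765625, 244.84962463378906), (149.81349182128906, 153.6815948486328), 10.572990417480469)
 cap 1561 ((473.9315185546875, 341.1688537597656), (32.55731201171875, 31.039844512939453), 70.69330596923828) [0.4748473  0.34004128 0.15296054]
```

View pics/wrist11.png

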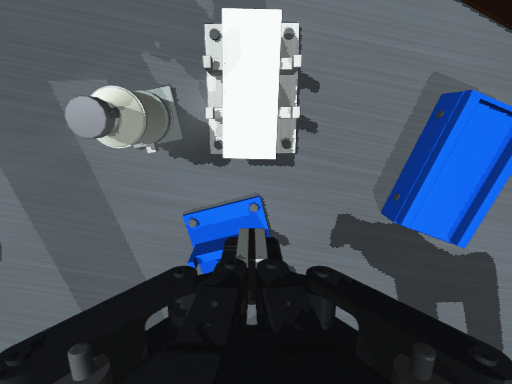

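View pics/scene11.png

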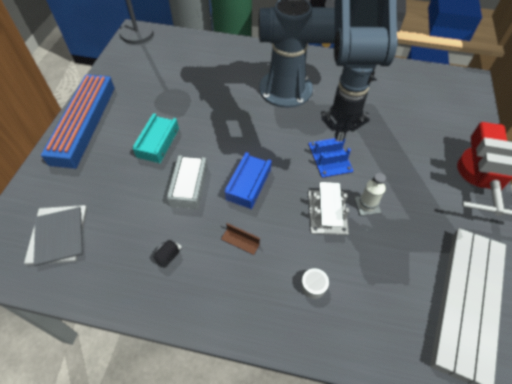

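Emit:
step_arm(moves=[[-0.007, 0, 0, -5, 0, 2.7, 1], [-0.007, 0, 0, -10, 0, 5.4, 1], [-0.007, 0, 0, -12.4, 2, 6.72, 1], [-0.007, 0, 0, -12.4, 5, 6.72, 1], [-0.007, 0, 0, -12.4, 6, 6.72, 1], [-0.007, 0, 0, -12.4, 6, 6.72, 1]])

```text
t: 16.65
tcp_pos: [0.473, 0.3414, 0.1882]
tool_rot: [0.545, -0.453, 0.452, -0.542]
force: [0.5, 0.0, 0.3]
finger_gap: -0.001
```

Run:
```python
from h import *
row([.4735,.342,.1645],10.4)
s=snap('wrist','wrist12.png')
```

```text
t 16.65 tcp [0.473  0.3414 0.1882] F [0.47 0.02 0.27] gap -0.001 row [0.004 0.    0.002] [-0.05  2.37  0.07]
```

View pics/wrist12.png

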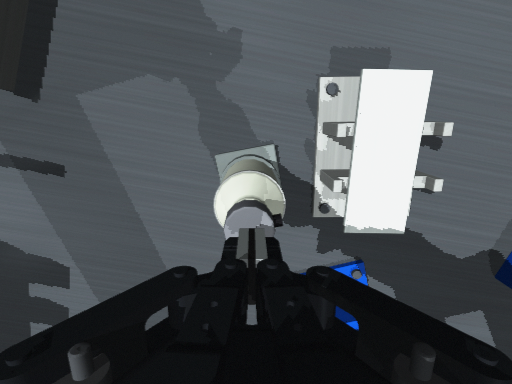

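Emit:
step_arm(moves=[[0, 0, 0, 0, 0.8, 0.05, 1], [0, 0, 0, 0, 1.4, 0.05, 1], [0, 0, 0, 0, 1.8, 0.05, 1], [0, 0, 0, 0, 2.1, 0.05, 1], [0, 0, 0, 0, 2.3, 0.05, 1], [0, 0, 0, 0, 2.35, 0.05, 1], [0, 0, 0, 0, 2.35, 0.05, 1]])

```text
t: 17.58
tcp_pos: [0.474, 0.3415, 0.1662]
tool_rot: [0.544, -0.452, 0.453, -0.542]
force: [-1.4, -1.7, 5.1]
finger_gap: -0.002
```

Run:
```python
from h import *
row([.4735,.342,.1645],10.4)
```

```text
t 17.575 tcp [0.474  0.3415 0.1662] F [-1.4  -1.69  5.1 ] gap -0.002 row [0.002 0.    0.002] [-0.06  0.17 -0.04]
```

Emit:
step_arm(moves=[[0, 0, 0, 0, 0.15, 0, 1], [0, 0, 0, 0, 0.25, 0, 1], [0, 0, 0, 0, 0.3, 0, 1], [0, 0, 0, 0, 0.3, 0, 1], [0, 0, 0, 0, 0.3, 0, 1]])

```text
t: 18.2
tcp_pos: [0.474, 0.3415, 0.1641]
tool_rot: [0.544, -0.452, 0.453, -0.543]
force: [-1.2, -0.7, 7.3]
finger_gap: 0.001
```

Run:
```python
from h import *
row([.4735,.342,.1645],10.4)
```

```text
t 18.2 tcp [0.474  0.3415 0.1641] F [-1.22 -0.74  7.26] gap 0.001 row [0.001 0.    0.002] [-0.06 -0.04 -0.04]
```

Emit:
step_arm(moves=[[0, 0, 0, 0, 0.1, 0, 1], [0, 0, 0, 0, 0.1, 0, 1], [0, 0, 0, 0, -1, 0, 1], [0, 0, 0, 0, -4, 0, 1], [0, 0, 0, 0, -8, 0, 1], [0, 0, 0, 0, -9, -4, 1], [0, 0, 0, 0, -9, -7, 1], [0, 0, 0, 0, -9, -7, 1], [0, 0, 0, 0, -9, -7, 1]])

```text
t: 19.32
tcp_pos: [0.4062, 0.3295, 0.2544]
tool_rot: [0.544, -0.452, 0.453, -0.543]
force: [-0.5, 0.2, 0.4]
finger_gap: 0.002
```

Run:
```python
from h import *
row([.4735,.342,.1645],10.4)
for n in ['scene','wrist']:
    s=snap(n,n+'13.png')
    w=cloud(s);X,Y,Z=w[...,0],w[...,1],w[...,2];g=s['frame'].min(2)
    b=((g>190)&(Z>.0505)&(Z<.0585)&(X>.4)&(X<.68)&(Y>.15)&(Y<.29)).astype(np.uint8)
    b=cv2.morphologyEx(b,cv2.MORPH_OPEN,np.ones((3,3)))
    k,l,st,c=cv2.connectedComponentsWithStats(b); i=1+np.argmax(st[1:,4]); q=w[l==i]
    A=np.c_[q[:,:2]-[.5257,.2245],np.ones(len(q))];print(n,len(q),np.linalg.lstsq(A,q[:,2],rcond=None)[0],cv2.minAreaRect((q[:,:2]*1000).astype(np.float32)))
    cz=w[(X>.4)&(X<.55)&(Y>.28)&(Y<.4)&(Z>.14)&(Z<.16)]; 
    if len(cz)>20: print(' cap',len(cz),np.median(cz,0))
    if n=='scene':
        m=((Z>.012)&(X>.28)).astype(np.uint8)
        k,l,st,c=cv2.connectedComponentsWithStats(m)
        for i in range(1,k):
            q=w[l==i]
            if st[i,4]>100: print(np.round(np.median(q,0),3),cv2.minAreaRect((q[:,:2]*1000).astype(np.float32)))
```

```text
t 19.325 tcp [0.4062 0.3295 0.2544] F [-0.49  0.19  0.43] gap 0.002 row [-0.001  0.     0.001] [-0.03  9.    6.84]
scene 755 [ 0.00175071 -0.00563441  0.0537937 ] ((524.12255859375, 226.9454803466797), (149.69361877441406, 60.06303024291992), 9.176111221313477)
 cap 109 [0.4772646  0.34172883 0.15201293]
[0.419 0.323 0.539] ((364.5808410644531, 307.04632568359375), (176.42410278320312, 120.40084075927734), 26.529125213623047)
[ 0.439 -0.652  0.059] ((414.505615234375, -670.8836669921875), (274.2369079589844, 104.22523498535156), 5.750860214233398)
[ 0.387 -0.384  0.04 ] ((374.2075500488281, -386.5926208496094), (94.17572784423828, 171.9128875732422), 87.05885314941406)
[0.318 0.201 0.038] ((306.9288024902344, 209.59402465820312), (66.01727294921875, 103.24768829345703), 24.475242614746094)
[0.353 0.678 0.107] ((374.7271728515625, 672.1917724609375), (138.14169311523438, 190.08163452148438), 87.55397033691406)
[ 0.49  -0.037  0.04 ] ((477.140869140625, -36.47088623046875), (91.82560729980469, 172.39285278320312), 79.70370483398438)
[ 0.543 -0.217  0.051] ((526.9533081054688, -222.0136
[... 418 characters left out ...]
24.409204483032227)
[ 0.667 -0.011  0.031] ((665.9833984375, -10.57720947265625), (109.99365997314453, 7.473884582519531), 75.90731811523438)
[0.76  0.616 0.039] ((726.7975463867188, 624.2855224609375), (132.65614318847656, 403.5643310546875), 78.45628356933594)
[ 0.781 -0.201  0.046] ((775.6298828125, -205.25489807128906), (43.982154846191406, 69.60604095458984), 64.29485321044922)
[0.777 0.213 0.044] ((771.9241943359375, 213.53692626953125), (67.9945068359375, 67.98632049560547), 52.55449295043945)
wrist 8146 [-0.0004759  -0.00018561  0.05420119] ((526.0284423828125, 225.74147033691406), (149.46409606933594, 60.2491569519043), 9.251960754394531)
 cap 1408 [0.47478737 0.34162448 0.15309157]
```

View pics/wrist13.png

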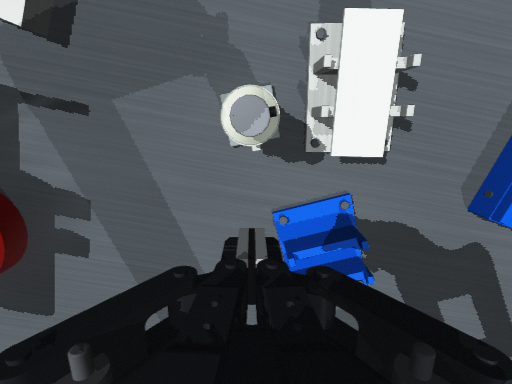

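```bash
python3 -c "
from h import *
print(sense()['qd'].round(4)); print(sign_off())"
```

```text
[-0.003   0.0044  0.0033 -0.0005  0.0031 -0.0004]
the job is handed in; nothing more can be done
None
```

I completed all four steps and handed the job in at about 19 s. I saw no failed check, but sign-off reports no verdict.

- **Slide:** I pushed the top sheet from behind with the shut fingertips until it overhung the magazine's front edge by about 53 mm. It lay flat there while the arm backed off.
- **Carry and placing:** I pinched the overhanging end across its width, carried the sheet to the grey stand, lowered it until it touched both rests and let go. The last pictures put its centre within about 3 mm of the rest point and about 1° off square. It lies flat, with its top at 54 mm as it should be.
- **Cap:** I pressed it about 8 mm down by fingertip height, at about 7.3 N. It is back up, measured at 153 mm in the wrist picture and 152 mm in the scene picture.
- **Bystanders:** The tape, angle and tin measured within about 2 mm of their starts. The two lower sheets looked undisturbed in the pictures, but I did not measure them separately.
- **Disagreements:** The cameras differed by 1–3 mm on the stand and sheet positions, well inside the tolerances.

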